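# Load the art-room rail, find its loose bolt and hold the cap open

## Robot

A 7-joint arm with a two-finger parallel gripper is mounted at the origin on the work surface. World frame = base frame: x ahead of the robot, y to its left, z up, the work surface at z = 0. Lengths are in mm, angles in rad, forces in N, time in s.
With the tool pointing down it reaches from about 425 to 875 mm from the base axis. Payload 8.4 kg.
Tool frame: the origin (TCP) lies midway between the tips of the shut fingers; the grasp point (between the pads) lies grip_depth behind it (grip_depth is the distance from the TCP to the grasp point, in mm); x points along the fingers, y is the direction in which the jaws open and shut, and the axes are right-handed (so a half turn about x gives the same grasp; the last joint's range is limited). The gripper opens to 87 mm and grips with 3 to 60 N. Pads are 19 mm wide; open, the fingers measure 117 mm over their backs; the gripper's body (75 mm by 190 mm) begins 51 mm behind the grasp point.
Start: joints at [1.221, 0.333, 0.04, 1.465, -0.013, 1.343, -0.059], TCP at [161.295, -629.641, 222.546] pointing down, gripper open.
Joint ranges: [-2.58, 2.58], [-0.38, 2.09], [-1.3, 1.39], [0.25, 2.4], [-1.5, 4.64], [0.08, 2.09], [-2.65, 2.65]. Speed limits (rad/s): [2.22, 2.22, 2.79, 2.79, 3.14, 3.14, 3.14].

## Interface

Orientations are given as a rotation vector (axis times angle).
In Python, from plant import sense, grab_frame, finish_job, grip_depth gives the robot as it stands.
- The arm moves only by the tool drive_tool, never from a script. Its argument "steps" is a list of rows, each an object of numbers: "dx", "dy", "dz": the shift along the world's x, y, z in m; "ax", "ay", "az": the turn, a rotation vector about the world's x, y, z in rad. A call has exactly 8 rows; each row shifts and turns the commanded pose from where the row before left it; what a row does not reach is not made up. A row lasts 1/12 s, in which the tool goes at most 41.7 mm and 7.16 degrees, less where a joint would pass 70% of its speed; a pose out of reach is approached as far as the arm can. A call is refused whole if a number of a shift passes 0.0417 or a number of a turn 0.125, either way. A call with a gripper value outside its range is refused whole. "hand" is the finger opening in m, from 0 to 0.087, set as the call begins (left out, the last holds). The fingers move at their own pace and stop on an object; "squeeze" is the grip in N (left out, the last holds). Time passes only in rows, so rows that do not move let the fingers close, or fill a call up. It gives the time, the measured TCP pose, the force and the opening at its end, in the units of the state.
- sense(): the state, without advancing time (a new reading comes with each control period).
- grab_frame(name): name is "scene" or "top" or "wrist"; returns a dict with "pixels" (420x560x3 uint8, red, green, blue), "fx", "fy", "cx", "cy" (pixels), "camera_from_world" (4x4, takes a point from world to camera coordinates); the wrist camera has in their place "hand_eye" (4x4, takes a point from camera to tool coordinates, whose origin is the TCP and whose axes are the tool frame's). Camera axes: x right, y up, looking along -z (the intrinsics and any distortion apply to the point x, -y, -z); pixel columns grow to the right and rows downward; lengths in mm; the calibration is good to about 2 mm. A picture is of the moment at which its call begins: read the wrist's pose just before it. There is no depth.
- finish_job(): hands the job in, once; it reports no verdict.
The state is a dict: "time_s": time; "joint_positions": joint angles; "qvel": joint speeds; "tau": joint torques, N m; "position": TCP position; "ee_rot": TCP orientation; "ft_force": force on the tool from outside, world axes, zero at the start; "ft_torque": the same for the moment, N m; "opening": finger opening in mm.
Only numpy, scipy, OpenCV 4.12 (cv2) and the standard library are available. Lean on these libraries where they do the work, as an engineer would, in place of code of your own. Each camera call takes 0.05 s, during which the arm holds its last target. There are 200 camera calls.

## Task

Check the rail stand under load: hook the test weight onto the rail near either end of the rail, slide it along the rail until its hook hangs on the band of masking tape, and let go of it. Then tap the three bolt heads one after another until you find the loose one, which sinks and stays down. Pinch the fin of the hinged cap around that bolt, lift the cap more than half way to upright, and finish while still holding it open there, so that a spanner can get in; keep the other two caps shut and do not push the other things about.

Things in the scene. Friction and masses are not known exactly. Their poses are not given: they have to be found in the camera images.
- stand: fixed rail stand. Origin: middle of its underside on the table; x runs from the bolts (robot side) towards the rail, y along the rail to the robot's left, z up. Base 230 (x) x 360 (y) x 36 mm high. A round steel rail, 12 mm thick, runs along y at x = +90 mm, its axis 180 mm above the table, between two 18 mm posts at y = +-165 mm with 22 mm balls on top
- tape: band of masking tape wrapped round the rail, 24 mm wide: the mark. Origin on the rail's axis at the middle of the band, axes as the stand's. Lies within 45 mm of the rail's middle
- hanger: steel test weight with a hook, standing on the table, 0.28 to 0.46 kg. Origin: middle of its underside, z up. Round weight 44 mm across, 32 mm high; above it an 8 mm rod steps out to x = -16 mm, rises, bends over in a half circle and comes down at x = +16 mm to the hook's tip: the hook is open to +x between 58 mm and 88 mm (the tip's end) above the underside. Bend inside: 24 mm wide, top at 112 mm
- hanger_crook (a point): in the hook under its bend, 106 mm above the weight's underside, axes as the weight's: coincides with the rail's axis when the weight hangs on the rail
- hanger_grip (a point): in the middle of the grip tab that stands on top of the hook's bend, 140 mm above the weight's underside; the tab is 24 mm (weight's x) x 10 mm (y), from 117 to 155 mm height
- bolt_a (a joint): how far the left (robot's left, +y of the stand) bolt has sunk, m: 0 at the start. A tight bolt gives less than 1.5 mm under any tap; the loose one sinks under about 6 N, stops at 8 mm and stays down. Which is loose differs from time to time and cannot be seen beforehand
- bolt_a_top (a point): middle of the top of that bolt's six-sided steel head (23 mm across, 12 mm high), at stand x = -28, y = +110 mm, 62 mm above the table before tapping. The head stands 18 mm above the cap's upper face, through a 32 mm wide opening in the cap
- cap_a (a joint): opening angle of the hinged cap around the left (robot's left, +y of the stand) bolt, rad: 0 lying shut, grows as its robot-side edge is lifted, stop at 1.4. Weighs 0.18 kg, falls shut if let go. Plate 50 mm wide (y), 7 mm thick, upper face 44 mm above the table; hinge line along the stand's y at stand x = +10 mm, 40 mm above the table; the plate reaches 84 mm from it towards the robot
- cap_a_grip (a point): on the upright fin of that cap, 12 mm below the fin's top: the place to pinch it across y. The fin is 20 mm (x) x 10 mm (y) and stands 40 mm above the cap's face; this point lies 74 mm from the hinge line towards the robot and 32 mm above it (cap shut), and moves with the cap
- bolt_b (a joint): how far the middle bolt has sunk, m: 0 at the start. A tight bolt gives less than 1.5 mm under any tap; the loose one sinks under about 6 N, stops at 8 mm and stays down. Which is loose differs from time to time and cannot be seen beforehand
- bolt_b_top (a point): middle of the top of that bolt's six-sided steel head (23 mm across, 12 mm high), at stand x = -28, y = 0 mm, 62 mm above the table before tapping. The head stands 18 mm above the cap's upper face, through a 32 mm wide opening in the cap
- cap_b (a joint): opening angle of the hinged cap around the middle bolt, rad: 0 lying shut, grows as its robot-side edge is lifted, stop at 1.4. Weighs 0.18 kg, falls shut if let go. Plate 50 mm wide (y), 7 mm thick, upper face 44 mm above the table; hinge line along the stand's y at stand x = +10 mm, 40 mm above the table; the plate reaches 84 mm from it towards the robot
- cap_b_grip (a point): on the upright fin of that cap, 12 mm below the fin's top: the place to pinch it across y. The fin is 20 mm (x) x 10 mm (y) and stands 40 mm above the cap's face; this point lies 74 mm from the hinge line towards the robot and 32 mm above it (cap shut), and moves with the cap
- bolt_c (a joint): how far the right (-y of the stand) bolt has sunk, m: 0 at the start. A tight bolt gives less than 1.5 mm under any tap; the loose one sinks under about 6 N, stops at 8 mm and stays down. Which is loose differs from time to time and cannot be seen beforehand
- bolt_c_top (a point): middle of the top of that bolt's six-sided steel head (23 mm across, 12 mm high), at stand x = -28, y = -110 mm, 62 mm above the table before tapping. The head stands 18 mm above the cap's upper face, through a 32 mm wide opening in the cap
- cap_c (a joint): opening angle of the hinged cap around the right (-y of the stand) bolt, rad: 0 lying shut, grows as its robot-side edge is lifted, stop at 1.4. Weighs 0.18 kg, falls shut if let go. Plate 50 mm wide (y), 7 mm thick, upper face 44 mm above the table; hinge line along the stand's y at stand x = +10 mm, 40 mm above the table; the plate reaches 84 mm from it towards the robot
- cap_c_grip (a point): on the upright fin of that cap, 12 mm below the fin's top: the place to pinch it across y. The fin is 20 mm (x) x 10 mm (y) and stands 40 mm above the cap's face; this point lies 74 mm from the hinge line towards the robot and 32 mm above it (cap shut), and moves with the cap
- mug: white mug, 80 mm across, 92 mm high; origin under its centre; a bystander
- eraser: white eraser 42 x 22 x 10 mm on the stand's base, between the left and middle bolts; origin under its centre; a bystander
- sharpener: metal pencil sharpener 26 x 16 x 12 mm on the stand's base, between the middle and right bolts; origin under its centre; a bystander
- peach: peach, 68 mm across, 60 mm high; origin underneath; a bystander
- ink_jar: glass ink jar, 52 mm across, 65 mm high; origin underneath; a bystander
- tape_roll: roll of masking tape lying flat, 90 mm across, 24 mm high; origin underneath; a bystander
- brush: slim paint brush, 205 mm long, 13 mm wide, lying on the table behind the stand, along y; origin under its middle; a bystander
Not all that is in view belongs to the job. Of the things like the hanger, leave any that is green or purple; of the rest the larger one is meant.

How it is judged (in metres and radians):
On the way, in this order (a step that is already met when the one before it is completed fails the run):
1. the weight's hook is on the rail, more than 60 mm from the middle of the tape (x of hanger_crook in the frame of tape between -0.01 and 0.01 m and z of hanger_crook in the frame of tape between -0.006 and 0.014 m and angle between hanger's own z axis and vertical below 0.2 rad and (y of hanger_crook in the frame of tape above 0.06 m or y of hanger_crook in the frame of tape below -0.06 m)), for 0.1 s.
2. the hook comes along on the rail, 20 to 50 mm from the middle of the tape (x of hanger_crook in the frame of tape between -0.01 and 0.01 m and z of hanger_crook in the frame of tape between -0.006 and 0.014 m and angle between hanger's own z axis and vertical below 0.2 rad and (y of hanger_crook in the frame of tape between 0.02 and 0.05 m or y of hanger_crook in the frame of tape between -0.05 and -0.02 m)), for 0.04 s.
3. the weight hangs on the rail at the tape, let go (x of hanger_crook in the frame of tape between -0.01 and 0.01 m and z of hanger_crook in the frame of tape between -0.006 and 0.014 m and angle between hanger's own z axis and vertical below 0.2 rad and y of hanger_crook in the frame of tape between -0.014 and 0.014 m and contact force between the fingers and hanger below 0.05 N), for 0.2 s.
4. a bolt has been tapped and has sunk by more than 4 mm (value of joint any of bolt_a, bolt_b, bolt_c above 0.004 m), for 0.1 s.
At the end, for the whole second after the job is handed in: The weight hangs on the rail, let go and at rest, its hook within 14 mm of the middle of the tape; one bolt has sunk by more than 4 mm; the cap of that bolt is held still by the fingers, opened more than 0.7 rad (touched with more than 0.3 N), and the other two caps are open less than 0.1 rad (all of step 3 and linear speed of hanger below 0.05 m/s and ((value of joint bolt_a above 0.004 m and value of joint cap_a above 0.7 rad and velocity of joint cap_a between -0.1 and 0.1 rad/s and contact force between the fingers and cap_a above 0.3 N and contact force between cap_a and hanger below 0.3 N and value of joint each of cap_b, cap_c below 0.1 rad) or (value of joint bolt_b above 0.004 m and value of joint cap_b above 0.7 rad and velocity of joint cap_b between -0.1 and 0.1 rad/s and contact force between the fingers and cap_b above 0.3 N and contact force between cap_b and hanger below 0.3 N and value of joint each of cap_a, cap_c below 0.1 rad) or (value of joint bolt_c above 0.004 m and value of joint cap_c above 0.7 rad and velocity of joint cap_c between -0.1 and 0.1 rad/s and contact force between the fingers and cap_c above 0.3 N and contact force between cap_c and hanger below 0.3 N and value of joint each of cap_a, cap_b below 0.1 rad))); the arm keeps its last pose, push and grip.
It fails at once if a cap is lifted by more than 0.3 rad whose bolt has not sunk under a tap ((value of joint cap_a above 0.3 rad and value of joint bolt_a below 0.003 m) or (value of joint cap_b above 0.3 rad and value of joint bolt_b below 0.003 m) or (value of joint cap_c above 0.3 rad and value of joint bolt_c below 0.003 m)).
It fails at once if a bystander is pushed more than 30 mm from its place (distance of any of mug, eraser, sharpener, peach, ink_jar, tape_roll, brush from where it was at the start of the episode above 0.03 m).
It also fails if it takes over 72 s, if anything falls off the work surface, if the arm or the gripper's body presses on something with over 40 N, if the wrist force passes 120 N, or if a joint passes its speed limit or range.

## Working session

There is one attempt and no reset: what is moved stays moved. The work goes in short steps, Python scripts to look and compute and a tool call to move; the robot and the scene stay as the last step left them, time stands still between calls to the robot, and variables do not carry over. Pictures are saved under pics/ and viewed, about 8 in all and at most 12, crops included, and the job is handed in when it is done.

Besides the shell and the picture viewer there is one more tool, called after "Call:" in YAML: its name, and indented under it one key for each argument. drive_tool: Moves the arm, as the interface text tells. Its arguments: {"type":"object","properties":{"steps":{"type":"array"},"hand":{"type":"number"},"squeeze":{"type":"number"}},"required":["steps"]}

```bash
mkdir -p pics; ls; cat > h.py <<'E'
from plant import sense, grab_frame, finish_job, grip_depth
import numpy as np, cv2
def save(n,f,s=1): cv2.imwrite(f'pics/{f}.png',cv2.cvtColor(n['pixels'],cv2.COLOR_RGB2BGR))
def cfw(f):
    if 'camera_from_world' in f: return np.array(f['camera_from_world'])
    s=f['s']; T=np.eye(4); T[:3,:3]=cv2.Rodrigues(np.array(s['ee_rot'],float))[0]; T[:3,3]=s['position']
    return np.linalg.inv(T@np.array(f['hand_eye']))
def grab(n):
    s=sense(); f=grab_frame(n); f['s']=s; return f
def ray(f,u,v):
    C=np.linalg.inv(cfw(f)); d=np.array([(u-f['cx'])/f['fx'],-(v-f['cy'])/f['fy'],-1.]); return C[:3,3],C[:3,:3]@d
def onz(f,u,v,z):
    o,d=ray(f,u,v); return o+d*(z-o[2])/d[2]
def proj(f,p):
    q=cfw(f)@np.append(p,1.); return np.array([f['cx']+f['fx']*q[0]/-q[2], f['cy']-f['fy']*q[1]/-q[2]])
def tri(a,b):
    (o1,d1),(o2,d2)=a,b; t=np.linalg.lstsq(np.c_[d1,-d2],o2-o1,rcond=None)[0]
    p,q=o1+t[0]*d1,o2+t[1]*d2; return (p+q)/2,np.linalg.norm(p-q)
E
python3 - <<'E'
from h import *
print(grip_depth); s=sense(); print(s)
import pickle
for n in('scene','top'):
    f=grab(n); save(f,n+'0'); pickle.dump(f,open(n+'0.pkl','wb'))
    print(n,{k:np.round(v,3) for k,v in f.items() if k not in('pixels','s')})
E
```

```text
pics
18.700000000000003
{'time_s': 0.0, 'joint_positions': array([ 1.22081482,  0.33388031,  0.03990363,  1.46627923, -0.01337697,
        1.34333976, -0.05846671]), 'qvel': array([ 0.00012625,  0.00078496,  0.00167287,  0.000142  , -0.00066202,
        0.00089655, -0.00175386]), 'tau': array([ 6.05582027e-04, -6.56360507e+01,  1.33521974e+00, -4.03801739e+01,
       -5.97959803e-02,  4.46180720e-02,  1.52629873e-04]), 'position': array([ 161.1279685 , -629.20951834,  221.6756032 ]), 'ee_rot': array([ 2.08827445,  0.26495818, -2.08900164]), 'ft_force': array([ 0.90181016,  0.74118087, -0.33745572]), 'ft_torque': array([-0.01879647,  0.0205396 , -0.01799414]), 'opening': 86.88547003545648}
scene {'fx': np.float64(474.546), 'fy': np.float64(474.546), 'cx': np.float64(275.295), 'cy': np.float64(215.341), 'camera_from_world': array([[ 7.470000e-01,  6.650000e-01,  7.000000e-03, -4.500430e+02],
       [-4.070000e-01,  4.490000e-01,  7.950000e-01,  1.505250e+02],
       [ 5.260000e-01, -5.960000e-01,  6.060000e-01, -1.748505e+03],
       [ 0.000000e+00,  0.000000e+00,  0.000000e+00,  1.000000e+00]])}
top {'fx': np.float64(399.883), 'fy': np.float64(399.883), 'cx': np.float64(276.47), 'cy': np.float64(205.58), 'camera_from_world': array([[-2.800000e-02, -9.990000e-01,  1.900000e-02, -6.732000e+00],
       [ 9.960000e-01, -2.600000e-02,  8.500000e-02, -5.973710e+02],
       [-8.500000e-02,  2.200000e-02,  9.960000e-01, -1.073888e+03],
       [ 0.000000e+00,  0.000000e+00,  0.000000e+00,  1.000000e+00]])}
```

View pics/scene0.png

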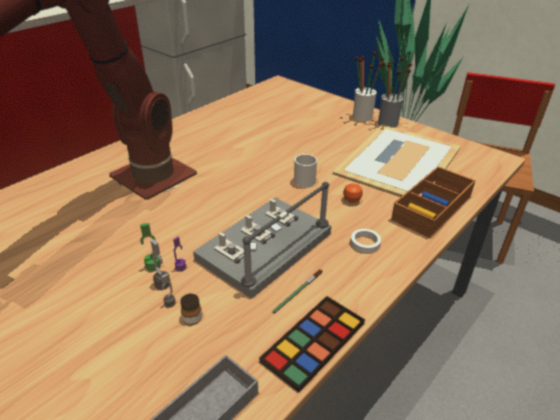

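View pics/top0.png

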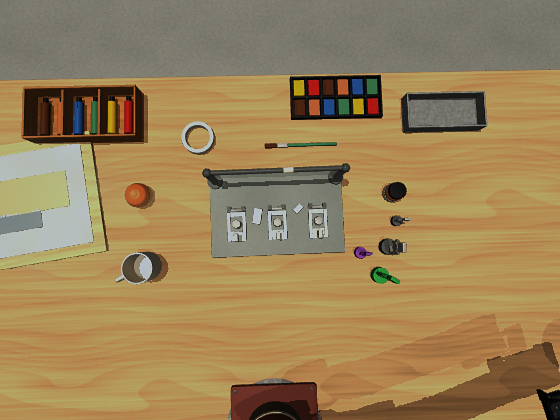

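The scene view shows the stand in the centre (rail from post (248,255) to (324,190)) and the hangers at its left. Top view: rail from (208,175) to (346,168), tape at about (288,169). The large steel hanger is at (393,246), the small one at (400,220), green at (382,275) and purple at (361,253). Next I'll zoom in on both.

```bash
python3 - <<'E'
from h import *
a=cv2.imread('pics/top0.png')[155:295,195:425]; b=cv2.imread('pics/scene0.png')[175:330,130:345]
cv2.imwrite('pics/z1.png',cv2.resize(a,None,fx=3.4,fy=3.4,interpolation=cv2.INTER_CUBIC))
cv2.imwrite('pics/z2.png',cv2.resize(b,None,fx=3.7,fy=3.7,interpolation=cv2.INTER_CUBIC))
E
```

```text
(no output)
```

View pics/z1.png

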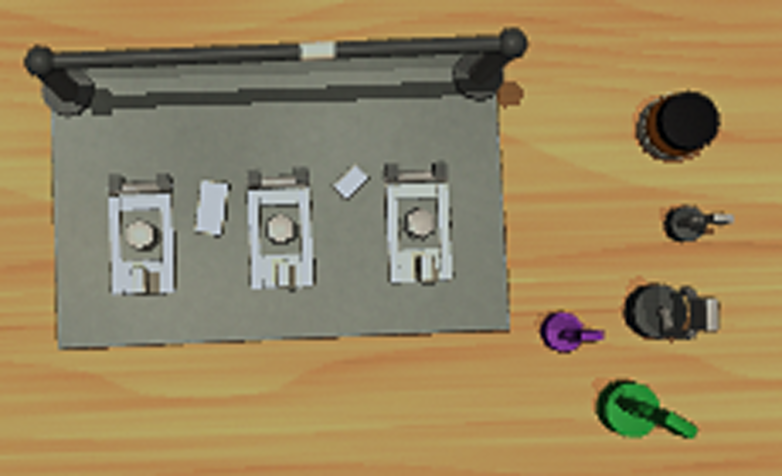

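View pics/z2.png

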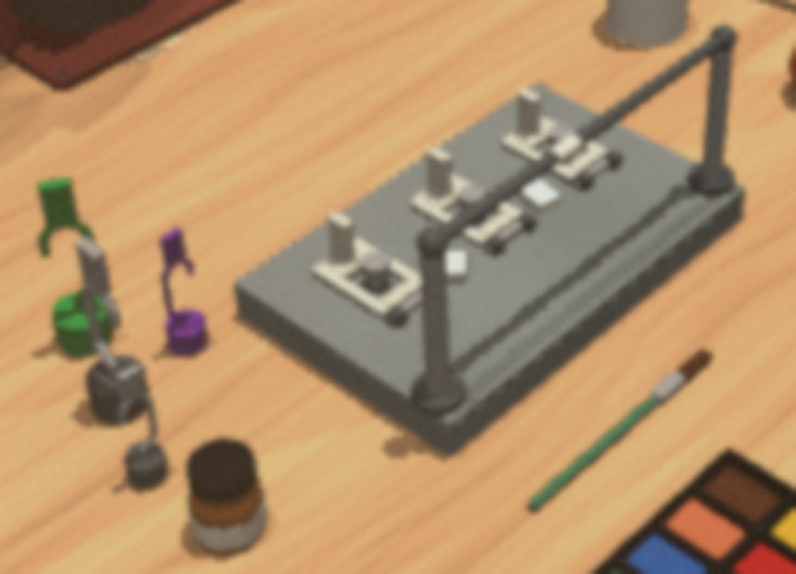

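Zoomed, the hook plane of the large steel hanger lies roughly along world x: tab at zoomed-top (711,315), rod nearer the robot, tip away. So its +x is roughly the stand's +x. Now for the numbers.

```bash
python3 - <<'E'
from h import *
import pickle
t=pickle.load(open('top0.pkl','rb')); s=pickle.load(open('scene0.pkl','rb'))
T=lambda u,v:(195+u/3.4,155+v/3.4); S=lambda u,v:(130+u/3.7,175+v/3.7)
for n,a,b in [('ballL',(39,60),(722,38)),('ballR',(512,43),(432,240)),('tape',(317,49),(563,150)),('hgtabtop',(712,315),(90,243)),('weighttopc',(658,311),(117,372))]:
    print(n,*[np.round(x,1) for x in tri(ray(t,*T(*a)),ray(s,*S(*b)))], np.round(onz(t,*T(*a),180 if 'h' not in n[:2] else 150),1))
for n,a,z in [('boltA',(139,233),62),('boltB',(281,228),62),('boltC',(420,222),62),('cornL',(60,348),36),('cornR',(508,330),36),('cL2',(50,112),36),('finA',(145,272),84),('finB',(287,268),84),('finC',(427,263),84),('green',(680,425),150),('purple',(595,336),100),('small',(722,218),100),('tab_n',(712,331),155),('tab_f',(712,300),155)]:
    print(n,np.round(onz(t,*T(*a),z),1))
r=cv2.Rodrigues(s['s']['ee_rot'])[0]; print(r.round(3))
E
```

```text
ballL [666.4 144.  180.3] 0.2 [666.5 144.1 180. ]
ballR [ 670.7 -185.8  182.9] 2.3 [ 670.4 -187.2  180. ]
tape [669.6 -49.7 181.1] 0.6 [669.5 -50.  180. ]
hgtabtop [ 476.7 -324.8  157.4] 2.3 [ 475.7 -328.2  150. ]
weighttopc [ 477.4 -323.6   33.3] 2.2 [ 480.4 -280.6  180. ]
boltA [549.1  86.4  62. ]
boltB [550. -24.  62.]
boltC [ 551.8 -132.7   62. ]
cornL [461.1 152.6  36. ]
cornR [ 465.1 -202.9   36. ]
cL2 [649.1 157.8  36. ]
finA [518.4  80.7  84. ]
finB [518.5 -27.2  84. ]
finC [ 519.4 -134.1   84. ]
green [ 398.8 -301.1  150. ]
purple [ 461.1 -256.1  100. ]
small [ 546.9 -356.8  100. ]
tab_n [ 464.5 -325.9  155. ]
tab_f [ 486.4 -327.1  155. ]
[[-0.001  0.248 -0.969]
 [ 0.002 -0.969 -0.248]
 [-1.    -0.002  0.   ]]
```

Estimates: stand centre at about (578.5, -22) with yaw about 0.013; tape at (669.6, -49.7, 180); hanger at about (477, -325), standing upright with its hook facing +x. I'll go above the hanger with the tool y turned to -y and take a wrist look.

Call:
drive_tool:
  steps:
    - {"dx":0.0198,"dy":0.019,"dz":0.002,"az":-0.0157}
    - {"dx":0.0198,"dy":0.019,"dz":0.002,"az":-0.0157}
    - {"dx":0.0198,"dy":0.019,"dz":0.002,"az":-0.0157}
    - {"dx":0.0198,"dy":0.019,"dz":0.002,"az":-0.0157}
    - {"dx":0.0198,"dy":0.019,"dz":0.002,"az":-0.0157}
    - {"dx":0.0198,"dy":0.019,"dz":0.002,"az":-0.0157}
    - {"dx":0.0198,"dy":0.019,"dz":0.002,"az":-0.0157}
    - {"dx":0.0198,"dy":0.019,"dz":0.002,"az":-0.0157}
  hand: 0.05
  squeeze: 25

```text
$.steps[0]: bad value
```

Call:
drive_tool:
  steps:
    - {"dx":0.0198,"dy":0.019,"dz":0.002,"az":-0.0157}
    - {"dx":0.0198,"dy":0.019,"dz":0.002,"az":-0.0157}
    - {"dx":0.0198,"dy":0.019,"dz":0.002,"az":-0.0157}
    - {"dx":0.0198,"dy":0.019,"dz":0.002,"az":-0.0157}
    - {"dx":0.0198,"dy":0.019,"dz":0.002,"az":-0.0157}
    - {"dx":0.0198,"dy":0.019,"dz":0.002,"az":-0.0157}
    - {"dx":0.0198,"dy":0.019,"dz":0.002,"az":-0.0157}
    - {"dx":0.0,"dy":0.0,"dz":0.0}

```text
$.steps[0]: bad value
```

```bash
python3 - <<'E'
from h import *
import pickle
f=grab('wrist'); save(f,'w1'); pickle.dump(f,open('w1.pkl','wb'))
s=sense(); print(s['time_s'],s['position'].round(1),cv2.Rodrigues(s['ee_rot'])[0].round(3)[:,1],s['ft_force'].round(1),s['opening']); print(f['fx'],f['hand_eye'].round(2))
E
```

```text
0.15 [ 161.2 -629.3  221.8] [ 0.248 -0.969 -0.001] [ 0.1 -0.6  0.8] 86.89948480208231
360.34878992999114 [[  -0.      0.25   -0.97 -163.16]
 [   1.      0.     -0.     -0.25]
 [   0.     -0.97   -0.25  -68.84]
 [   0.      0.      0.      1.  ]]
```

View pics/w1.png

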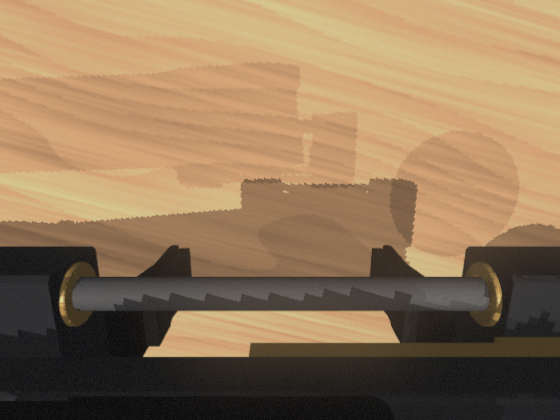

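The rows were refused, probably because all six keys are needed. The picture only showed bare table and the fingers in its lower half. Retrying.

Call:
drive_tool:
  steps:
    - {"dx":0.0198,"dy":0.019,"dz":0.002,"ax":0,"ay":0,"az":-0.0157}
    - {"dx":0.0198,"dy":0.019,"dz":0.002,"ax":0,"ay":0,"az":-0.0157}
    - {"dx":0.0198,"dy":0.019,"dz":0.002,"ax":0,"ay":0,"az":-0.0157}
    - {"dx":0.0198,"dy":0.019,"dz":0.002,"ax":0,"ay":0,"az":-0.0157}
    - {"dx":0.0198,"dy":0.019,"dz":0.002,"ax":0,"ay":0,"az":-0.0157}
    - {"dx":0.0198,"dy":0.019,"dz":0.002,"ax":0,"ay":0,"az":-0.0157}
    - {"dx":0.0198,"dy":0.019,"dz":0.002,"ax":0,"ay":0,"az":-0.0157}
    - {"dx":0.0198,"dy":0.019,"dz":0.002,"ax":0,"ay":0,"az":-0.0157}
  hand: 0.05
  squeeze: 25

```text
time_s: 0.82
position: [320.4, -476.5, 238.4]
ee_rot: [2.157, 0.135, -2.158]
ft_force: [0.4, -0.4, -0.2]
opening: 51.0
```

Call:
drive_tool:
  steps:
    - {"dx":0.0198,"dy":0.019,"dz":0.002,"ax":0,"ay":0,"az":-0.0157}
    - {"dx":0.0198,"dy":0.019,"dz":0.002,"ax":0,"ay":0,"az":-0.0157}
    - {"dx":0.0198,"dy":0.019,"dz":0.002,"ax":0,"ay":0,"az":-0.0157}
    - {"dx":0.0198,"dy":0.019,"dz":0.002,"ax":0,"ay":0,"az":-0.0157}
    - {"dx":0.0198,"dy":0.019,"dz":0.002,"ax":0,"ay":0,"az":-0.0157}
    - {"dx":0.0198,"dy":0.019,"dz":0.002,"ax":0,"ay":0,"az":-0.0157}
    - {"dx":0.0198,"dy":0.019,"dz":0.002,"ax":0,"ay":0,"az":-0.0157}
    - {"dx":0,"dy":0,"dz":0,"ax":0,"ay":0,"az":0}

```text
time_s: 1.48
position: [462.7, -339.2, 252.7]
ee_rot: [2.214, 0.027, -2.209]
ft_force: [0.4, 1.2, 0.1]
opening: 50.1
```

```bash
python3 - <<'E'
from h import *
import pickle
f=grab('wrist'); save(f,'w2'); pickle.dump(f,open('w2.pkl','wb'))
s=sense(); print(s['time_s'],s['position'].round(1),cv2.Rodrigues(s['ee_rot'])[0].round(3)[:,1],s['ft_force'].round(1),s['opening'])
E
```

```text
1.5333 [ 460.6 -341.6  252.5] [ 0.021 -1.    -0.001] [-0.9 -1.3 -0.3] 49.89352339031671
```

View pics/w2.png

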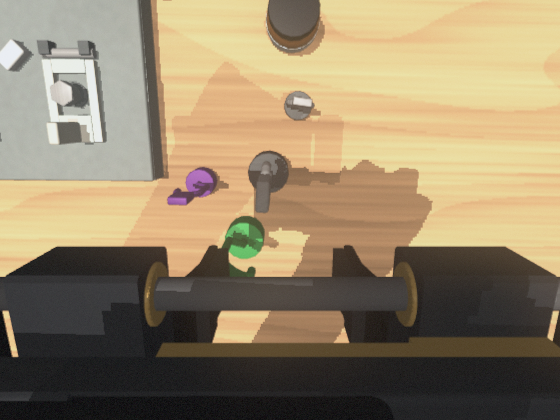

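The wrist view shows the big hanger with its disc at (268,172) and tab around (263,200), the purple one at (200,182), green at (245,237) and small at (299,105). I'll look closer at the tab to get its yaw.

```bash
python3 - <<'E'
from h import *
import pickle
f=pickle.load(open('w2.pkl','rb'))
a=cv2.imread('pics/w2.png')[145:220,225:325]
a=cv2.convertScaleAbs(a,alpha=1.8,beta=10)
cv2.imwrite('pics/z3.png',cv2.resize(a,None,fx=8,fy=8,interpolation=cv2.INTER_CUBIC))
for x,y,z in [(477,-326,155),(489,-326,155),(465,-326,155),(477,-325,32),(477,-325,0),(489,-326,117)]: print(x,y,z,proj(f,(x,y,z)).round(1))
E
```

```text
477 -326 155 [263.2 194.8]
489 -326 155 [263.4 178.7]
465 -326 155 [263.1 210.6]
477 -325 32 [267.8 171.5]
477 -325 0 [268.7 167.6]
489 -326 117 [265.5 171.5]
```

View pics/z3.png

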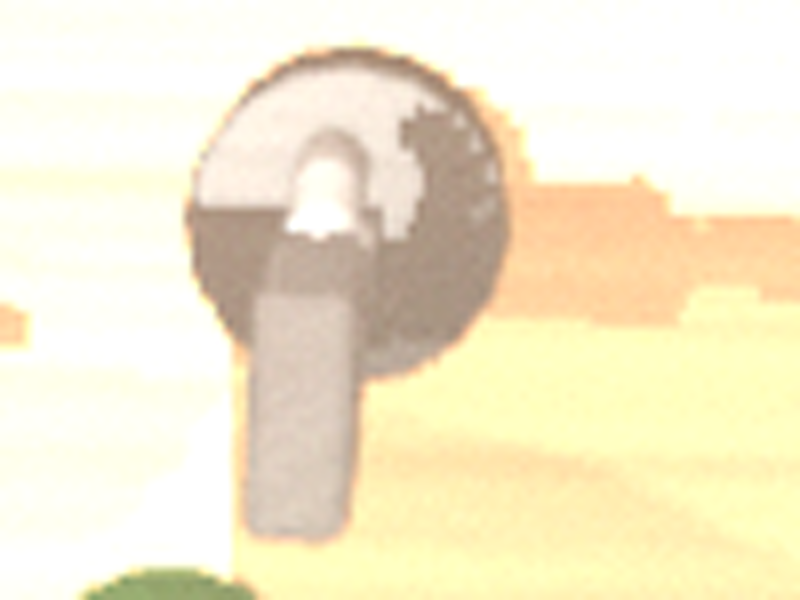

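```bash
python3 - <<'E'
from h import *
import pickle
f=pickle.load(open('w2.pkl','rb'))
P=[onz(f,225+u/8,145+v/8,155) for u,v in [(257,296),(352,298),(246,537),(348,540)]]
print(np.round(P,1)); c=np.mean(P,0); far=(P[0]+P[1])/2-(P[2]+P[3])/2; print(c,far,np.arctan2(far[1],far[0]))
g=225+345/8,145+215/8
print('disc',onz(f,*g,32)) ; s=f['s']; R=cv2.Rodrigues(s['ee_rot'])[0]; print(s['position'],np.arctan2(-R[0,1]*-1,-R[1,1]))
E
```

```text
[[ 486.5 -321.4  155. ]
 [ 486.5 -330.1  155. ]
 [ 463.7 -320.5  155. ]
 [ 463.6 -330.1  155. ]]
[ 475.07249302 -325.54900964  155.        ] [22.8390516  -0.49348688  0.        ] -0.021603791374010202
disc [ 476.61944066 -325.39086893   32.        ]
[ 462.7314421  -339.17778177  252.72498096] 0.022026284857018883
```

The tab is centred at about (475.5, -325.5) with yaw about -0.02. I'll move over it and part of the way down, then check.

Call:
drive_tool:
  steps:
    - {"dx":0.0044,"dy":0.0048,"dz":0,"ax":0,"ay":0,"az":-0.005}
    - {"dx":0.0044,"dy":0.0048,"dz":0,"ax":0,"ay":0,"az":-0.005}
    - {"dx":0.0044,"dy":0.0048,"dz":-0.01,"ax":0,"ay":0,"az":-0.005}
    - {"dx":0.0044,"dy":0.0048,"dz":-0.016,"ax":0,"ay":0,"az":-0.005}
    - {"dx":0,"dy":0,"dz":-0.016,"ax":0,"ay":0,"az":0}
    - {"dx":0,"dy":0,"dz":-0.016,"ax":0,"ay":0,"az":0}
    - {"dx":0,"dy":0,"dz":-0.01,"ax":0,"ay":0,"az":0}
    - {"dx":0,"dy":0,"dz":0,"ax":0,"ay":0,"az":0}

```text
time_s: 2.2
position: [474.4, -324.8, 181.6]
ee_rot: [-2.214, 0.003, 2.222]
ft_force: [-0.6, 0.2, 0.3]
opening: 50.2
```

```bash
python3 - <<'E'
from h import *
s=sense(); print(s['time_s'],s['position'].round(1),cv2.Rodrigues(s['ee_rot'])[0].round(3)[:,1],s['ft_force'].round(1),s['opening'])
E
```

```text
2.2 [ 474.4 -324.8  181.6] [-0.005 -1.    -0.002] [-0.6  0.2  0.3] 50.18936364110355
```

Call:
drive_tool:
  steps:
    - {"dx":0.001,"dy":0,"dz":-0.013,"ax":0,"ay":0,"az":0}
    - {"dx":0,"dy":-0.0005,"dz":-0.013,"ax":0,"ay":0,"az":0}
    - {"dx":0,"dy":0,"dz":-0.013,"ax":0,"ay":0,"az":0}
    - {"dx":0,"dy":0,"dz":-0.013,"ax":0,"ay":0,"az":0}
    - {"dx":0,"dy":0,"dz":-0.008,"ax":0,"ay":0,"az":0}
    - {"dx":0,"dy":0,"dz":0,"ax":0,"ay":0,"az":0}
    - {"dx":0,"dy":0,"dz":0,"ax":0,"ay":0,"az":0}
    - {"dx":0,"dy":0,"dz":0,"ax":0,"ay":0,"az":0}

```text
time_s: 2.87
position: [477.4, -326.3, 125.4]
ee_rot: [-2.221, 0.006, 2.218]
ft_force: [0.8, -0.9, 1.4]
opening: 49.7
```

Call:
drive_tool:
  steps:
    - {"dx":0,"dy":0,"dz":0,"ax":0,"ay":0,"az":0}
    - {"dx":0,"dy":0,"dz":0,"ax":0,"ay":0,"az":0}
    - {"dx":0,"dy":0,"dz":0,"ax":0,"ay":0,"az":0}
    - {"dx":0,"dy":0,"dz":0,"ax":0,"ay":0,"az":0}
    - {"dx":0,"dy":0,"dz":0,"ax":0,"ay":0,"az":0}
    - {"dx":0,"dy":0,"dz":0,"ax":0,"ay":0,"az":0}
    - {"dx":0,"dy":0,"dz":0,"ax":0,"ay":0,"az":0}
    - {"dx":0,"dy":0,"dz":0,"ax":0,"ay":0,"az":0}
  hand: 0
  squeeze: 30

```text
time_s: 3.53
position: [476.8, -325.7, 124.5]
ee_rot: [-2.219, 0.005, 2.219]
ft_force: [0.2, 0.5, 0.8]
opening: 9.9
```

Gripped, with a 9.9 mm opening. Lifting.

Call:
drive_tool:
  steps:
    - {"dx":0,"dy":0,"dz":0.008,"ax":0,"ay":0,"az":0}
    - {"dx":0,"dy":0,"dz":0.014,"ax":0,"ay":0,"az":0}
    - {"dx":0,"dy":0,"dz":0.016,"ax":0,"ay":0,"az":0}
    - {"dx":0,"dy":0,"dz":0.018,"ax":0,"ay":0,"az":0}
    - {"dx":0,"dy":0,"dz":0.018,"ax":0,"ay":0,"az":0}
    - {"dx":0,"dy":0,"dz":0.016,"ax":0,"ay":0,"az":0.005}
    - {"dx":0,"dy":0,"dz":0.012,"ax":0,"ay":0,"az":0.005}
    - {"dx":0,"dy":0,"dz":0.005,"ax":0,"ay":0,"az":0.005}

```text
time_s: 4.2
position: [477.4, -326.2, 233.5]
ee_rot: [2.218, 0.01, -2.214]
ft_force: [-0.2, -0.4, -3.4]
opening: 9.7
```

Call:
drive_tool:
  steps:
    - {"dx":0.008,"dy":0.011,"dz":0,"ax":0,"ay":0,"az":0}
    - {"dx":0.014,"dy":0.021,"dz":0,"ax":0,"ay":0,"az":0}
    - {"dx":0.02,"dy":0.03,"dz":0,"ax":0,"ay":0,"az":0}
    - {"dx":0.022,"dy":0.032,"dz":0,"ax":0,"ay":0,"az":0}
    - {"dx":0.022,"dy":0.032,"dz":0,"ax":0,"ay":0,"az":0}
    - {"dx":0.02,"dy":0.03,"dz":0,"ax":0,"ay":0,"az":0}
    - {"dx":0.014,"dy":0.021,"dz":0,"ax":0,"ay":0,"az":0}
    - {"dx":0.008,"dy":0.011,"dz":0,"ax":0,"ay":0,"az":0}

```text
time_s: 4.87
position: [606.1, -133.1, 230.6]
ee_rot: [2.214, 0.02, -2.216]
ft_force: [0.4, 1.2, -4.1]
opening: 9.9
```

```bash
python3 - <<'E'
from h import *
import pickle
s=sense(); print(s['time_s'],s['position'].round(1),cv2.Rodrigues(s['ee_rot'])[0].round(3)[:,1],s['ft_force'].round(1),s['opening'])
f=grab('scene'); pickle.dump(f,open('s2.pkl','wb')); f2=grab('top'); pickle.dump(f2,open('t2.pkl','wb'))
a=f['pixels'][130:310,150:350]; b=f2['pixels'][140:260,260:400]
im=np.hstack([cv2.resize(a,(400,360),interpolation=3)[:,:,::-1],cv2.resize(b,(400,343),interpolation=3)[:,:,::-1][np.r_[0:343,[342]*17]]]); cv2.imwrite('pics/c1.png',im)
E
```

```text
4.8667 [ 606.1 -133.1  230.6] [ 0.015 -1.    -0.002] [ 0.4  1.2 -4.1] 9.917315624024617
```

View pics/c1.png

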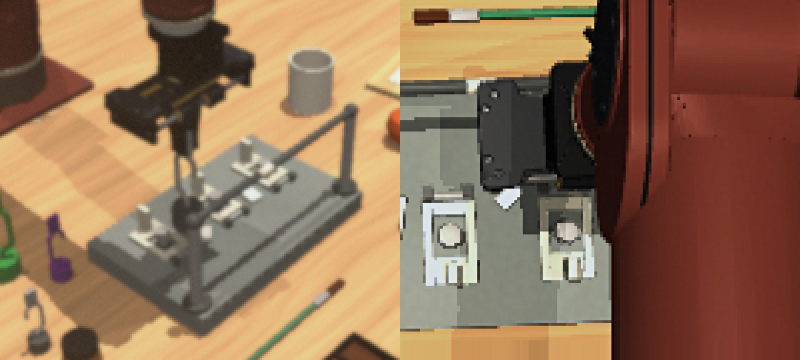

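The hanger hangs upright in the fingers with its hook short of the rail on the robot side. Insert it forward, then lower.

Call:
drive_tool:
  steps:
    - {"dx":0.004,"dy":0,"dz":0,"ax":0,"ay":0,"az":0}
    - {"dx":0.009,"dy":0,"dz":0,"ax":0,"ay":0,"az":0}
    - {"dx":0.012,"dy":0,"dz":0,"ax":0,"ay":0,"az":0}
    - {"dx":0.014,"dy":0,"dz":0,"ax":0,"ay":0,"az":0}
    - {"dx":0.012,"dy":0,"dz":0,"ax":0,"ay":0,"az":0}
    - {"dx":0.009,"dy":0,"dz":0,"ax":0,"ay":0,"az":0}
    - {"dx":0.005,"dy":0,"dz":0,"ax":0,"ay":0,"az":0}
    - {"dx":0,"dy":0,"dz":0,"ax":0,"ay":0,"az":0}

```text
time_s: 5.63
position: [670.4, -138.7, 230.9]
ee_rot: [2.216, 0.011, -2.217]
ft_force: [-0.3, -0.9, -4.5]
opening: 9.9
```

```bash
python3 - <<'E'
from h import *
import pickle
s=sense(); print(s['time_s'],s['position'].round(1),cv2.Rodrigues(s['ee_rot'])[0].round(3)[:,1],s['ft_force'].round(1),s['opening'])
E
```

```text
5.6333 [ 670.4 -138.7  230.9] [ 0.009 -1.    -0.   ] [-0.3 -0.9 -4.5] 9.906572422962572
```

No contact. Lowering.

Call:
drive_tool:
  steps:
    - {"dx":0,"dy":0,"dz":-0.003,"ax":0,"ay":0,"az":0}
    - {"dx":0,"dy":0,"dz":-0.005,"ax":0,"ay":0,"az":0}
    - {"dx":0,"dy":0,"dz":-0.006,"ax":0,"ay":0,"az":0}
    - {"dx":0,"dy":0,"dz":-0.006,"ax":0,"ay":0,"az":0}
    - {"dx":0,"dy":0,"dz":-0.005,"ax":0,"ay":0,"az":0}
    - {"dx":0,"dy":0,"dz":-0.003,"ax":0,"ay":0,"az":0}
    - {"dx":0,"dy":0,"dz":-0.001,"ax":0,"ay":0,"az":0}
    - {"dx":0,"dy":0,"dz":0,"ax":0,"ay":0,"az":0}

```text
time_s: 6.3
position: [669.7, -137.9, 202.2]
ee_rot: [2.216, 0.012, -2.217]
ft_force: [-0.2, 0.7, -3.6]
opening: 9.9
```

```bash
python3 - <<'E'
from h import *
import pickle
s=sense(); print(s['time_s'],s['position'].round(1),cv2.Rodrigues(s['ee_rot'])[0].round(3)[:,1],s['ft_force'].round(1),s['opening'])
f=grab('scene'); pickle.dump(f,open('s3.pkl','wb')); g=grab('wrist'); pickle.dump(g,open('w3.pkl','wb'))
a=f['pixels'][170:270,210:330]; b=g['pixels'][0:300,100:460]
im=np.hstack([cv2.resize(a,(432,360),interpolation=3),cv2.resize(b,(368,360),interpolation=3)])[:,:,::-1]; cv2.imwrite('pics/c2.png',cv2.convertScaleAbs(im,alpha=1.4,beta=15))
E
```

```text
6.3 [ 669.7 -137.9  202.2] [ 0.01 -1.   -0.  ] [-0.2  0.7 -3.6] 9.921653837981216
```

View pics/c2.png

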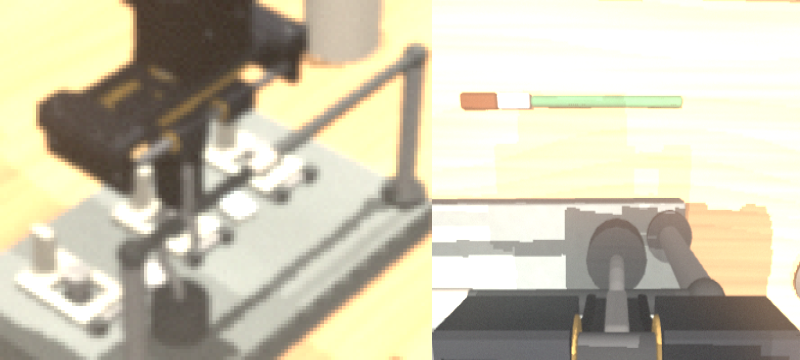

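The hook is over the rail near the right post, with the weight hanging below. The crook is about 3.5 mm above its seat and within limits. Lower 2 mm and slide +88 mm to the tape.

Call:
drive_tool:
  steps:
    - {"dx":0,"dy":0,"dz":-0.001,"ax":0,"ay":0,"az":0}
    - {"dx":0,"dy":0,"dz":-0.001,"ax":0,"ay":0,"az":0}
    - {"dx":0,"dy":0.004,"dz":0,"ax":0,"ay":0,"az":0}
    - {"dx":0,"dy":0.007,"dz":0,"ax":0,"ay":0,"az":0}
    - {"dx":0,"dy":0.009,"dz":0,"ax":0,"ay":0,"az":0}
    - {"dx":0,"dy":0.01,"dz":0,"ax":0,"ay":0,"az":0}
    - {"dx":-0.001,"dy":0.01,"dz":0,"ax":0,"ay":0,"az":0}
    - {"dx":0,"dy":0.01,"dz":0,"ax":0,"ay":0,"az":0}

```text
time_s: 7.07
position: [668.8, -86.1, 200.7]
ee_rot: [2.216, 0.013, -2.216]
ft_force: [0.1, 0.4, -3.7]
opening: 9.8
```

Call:
drive_tool:
  steps:
    - {"dx":0,"dy":0.01,"dz":0,"ax":0,"ay":0,"az":0}
    - {"dx":0,"dy":0.01,"dz":0,"ax":0,"ay":0,"az":0}
    - {"dx":0,"dy":0.008,"dz":0,"ax":0,"ay":0,"az":0}
    - {"dx":0,"dy":0.006,"dz":0,"ax":0,"ay":0,"az":0}
    - {"dx":0,"dy":0.004,"dz":0,"ax":0,"ay":0,"az":0}
    - {"dx":0,"dy":0,"dz":0,"ax":0,"ay":0,"az":0}
    - {"dx":0,"dy":0,"dz":0,"ax":0,"ay":0,"az":0}
    - {"dx":0,"dy":0,"dz":0,"ax":0,"ay":0,"az":0}

```text
time_s: 7.73
position: [668.9, -50.8, 200.5]
ee_rot: [2.216, 0.01, -2.217]
ft_force: [-0.1, -1.4, -4.4]
opening: 9.7
```

```bash
python3 - <<'E'
from h import *
import pickle
s=sense(); print(s['time_s'],s['position'].round(1),cv2.Rodrigues(s['ee_rot'])[0].round(3)[:,1],s['ft_force'].round(1),s['opening'])
E
```

```text
7.7333 [668.9 -50.8 200.5] [ 0.009 -1.     0.   ] [-0.1 -1.4 -4.4] 9.74704973846471
```

At the tape. Lower 2.5 mm onto the rail, then open.

Call:
drive_tool:
  steps:
    - {"dx":0,"dy":0.0005,"dz":-0.0005,"ax":0,"ay":0,"az":0}
    - {"dx":0,"dy":0.0005,"dz":-0.0005,"ax":0,"ay":0,"az":0}
    - {"dx":0,"dy":0,"dz":-0.0005,"ax":0,"ay":0,"az":0}
    - {"dx":0,"dy":0,"dz":-0.0005,"ax":0,"ay":0,"az":0}
    - {"dx":0,"dy":0,"dz":-0.0005,"ax":0,"ay":0,"az":0}
    - {"dx":0,"dy":0,"dz":0,"ax":0,"ay":0,"az":0}
    - {"dx":0,"dy":0,"dz":0,"ax":0,"ay":0,"az":0}
    - {"dx":0,"dy":0,"dz":0,"ax":0,"ay":0,"az":0}

```text
time_s: 8.4
position: [668.9, -49.1, 198.4]
ee_rot: [2.217, 0.011, -2.216]
ft_force: [-1.9, -0.2, 1.5]
opening: 9.7
```

Call:
drive_tool:
  steps:
    - {"dx":0,"dy":0,"dz":0,"ax":0,"ay":0,"az":0}
    - {"dx":0,"dy":0,"dz":0,"ax":0,"ay":0,"az":0}
    - {"dx":0,"dy":0,"dz":0,"ax":0,"ay":0,"az":0}
    - {"dx":0,"dy":0,"dz":0,"ax":0,"ay":0,"az":0}
    - {"dx":0,"dy":0,"dz":0,"ax":0,"ay":0,"az":0}
    - {"dx":0,"dy":0,"dz":0,"ax":0,"ay":0,"az":0}
    - {"dx":0,"dy":0,"dz":0,"ax":0,"ay":0,"az":0}
    - {"dx":0,"dy":0,"dz":0,"ax":0,"ay":0,"az":0}
  hand: 0.045

```text
time_s: 9.07
position: [668.9, -48.9, 198.0]
ee_rot: [2.216, 0.011, -2.216]
ft_force: [-0.5, 0.1, 0.2]
opening: 44.6
```

```bash
python3 - <<'E'
from h import *
import pickle
s=sense(); print(s['time_s'],s['position'].round(1),cv2.Rodrigues(s['ee_rot'])[0].round(3)[:,1],s['ft_force'].round(1),s['opening'])
f=grab('scene'); pickle.dump(f,open('s3.pkl','wb')); g=grab('wrist'); pickle.dump(g,open('w3.pkl','wb'))
a=f['pixels'][170:270,210:330]; b=g['pixels'][0:300,100:460]
im=np.hstack([cv2.resize(a,(432,360),interpolation=3),cv2.resize(b,(368,360),interpolation=3)])[:,:,::-1]; cv2.imwrite('pics/c3.png',cv2.convertScaleAbs(im,alpha=1.1,beta=15))
E
```

```text
9.0667 [668.9 -48.9 198. ] [ 0.01 -1.   -0.  ] [-0.5  0.1  0.2] 44.62557129794597
```

View pics/c3.png

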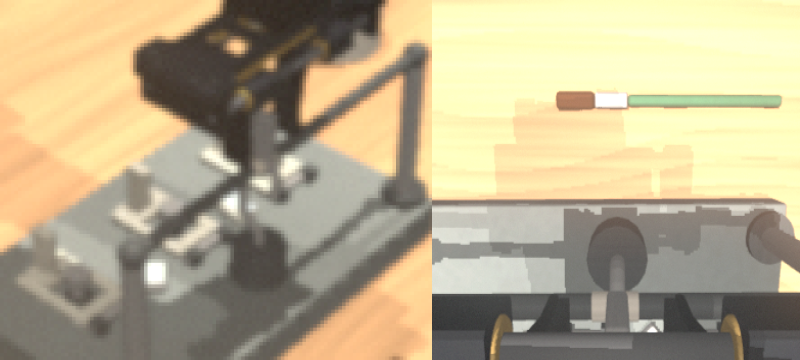

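The weight hangs freely with the tape visible on both sides of the rod, at wrist-crop (600,308) and (632,308), so it is centred. Retreat upward and go over the middle bolt with the fingers shut.

Call:
drive_tool:
  steps:
    - {"dx":0,"dy":0,"dz":0.01,"ax":0,"ay":0,"az":0}
    - {"dx":0,"dy":0,"dz":0.018,"ax":0,"ay":0,"az":0}
    - {"dx":0,"dy":0,"dz":0.018,"ax":0,"ay":0,"az":0}
    - {"dx":0,"dy":0,"dz":0.018,"ax":0,"ay":0,"az":0}
    - {"dx":-0.015,"dy":0,"dz":0,"ax":0,"ay":0,"az":0}
    - {"dx":-0.025,"dy":0,"dz":0,"ax":0,"ay":0,"az":0}
    - {"dx":-0.025,"dy":0,"dz":0,"ax":0,"ay":0,"az":0}
    - {"dx":-0.025,"dy":0,"dz":0,"ax":0,"ay":0,"az":0}

```text
time_s: 9.83
position: [578.0, -48.8, 262.7]
ee_rot: [2.217, 0.012, -2.216]
ft_force: [-0.0, -0.4, 0.7]
opening: 45.2
```

Call:
drive_tool:
  steps:
    - {"dx":-0.02,"dy":0.0085,"dz":-0.01,"ax":0,"ay":0,"az":0}
    - {"dx":-0.0085,"dy":0.0085,"dz":-0.025,"ax":0,"ay":0,"az":0}
    - {"dx":0,"dy":0.0085,"dz":-0.03,"ax":0,"ay":0,"az":0}
    - {"dx":0,"dy":0,"dz":-0.035,"ax":0,"ay":0,"az":0}
    - {"dx":0,"dy":0,"dz":-0.03,"ax":0,"ay":0,"az":0}
    - {"dx":0,"dy":0,"dz":-0.02,"ax":0,"ay":0,"az":0}
    - {"dx":0,"dy":0,"dz":-0.01,"ax":0,"ay":0,"az":0}
    - {"dx":0,"dy":0,"dz":0,"ax":0,"ay":0,"az":0}
  hand: 0
  squeeze: 10

```text
time_s: 10.5
position: [549.4, -23.4, 100.6]
ee_rot: [2.213, 0.012, -2.22]
ft_force: [0.1, -0.0, -0.7]
opening: 3.5
```

Call:
drive_tool:
  steps:
    - {"dx":0,"dy":0,"dz":-0.01,"ax":0,"ay":0,"az":0}
    - {"dx":0,"dy":0,"dz":-0.01,"ax":0,"ay":0,"az":0}
    - {"dx":0,"dy":0,"dz":-0.007,"ax":0,"ay":0,"az":0}
    - {"dx":0,"dy":0,"dz":-0.004,"ax":0,"ay":0,"az":0}
    - {"dx":0,"dy":0,"dz":0,"ax":0,"ay":0,"az":0}
    - {"dx":0,"dy":0,"dz":0,"ax":0,"ay":0,"az":0}
    - {"dx":0,"dy":0,"dz":0,"ax":0,"ay":0,"az":0}
    - {"dx":0,"dy":0,"dz":0,"ax":0,"ay":0,"az":0}

```text
time_s: 11.17
position: [550.8, -23.4, 71.5]
ee_rot: [2.217, 0.011, -2.215]
ft_force: [0.9, 0.3, -0.1]
opening: 0.3
```

Call:
drive_tool:
  steps:
    - {"dx":0,"dy":0,"dz":-0.004,"ax":0,"ay":0,"az":0}
    - {"dx":0,"dy":0,"dz":-0.003,"ax":0,"ay":0,"az":0}
    - {"dx":0,"dy":0,"dz":-0.002,"ax":0,"ay":0,"az":0}
    - {"dx":0,"dy":0,"dz":-0.001,"ax":0,"ay":0,"az":0}
    - {"dx":0,"dy":0,"dz":-0.001,"ax":0,"ay":0,"az":0}
    - {"dx":0,"dy":0,"dz":-0.001,"ax":0,"ay":0,"az":0}
    - {"dx":0,"dy":0,"dz":0,"ax":0,"ay":0,"az":0}
    - {"dx":0,"dy":0,"dz":0,"ax":0,"ay":0,"az":0}

```text
time_s: 11.83
position: [550.5, -23.5, 61.8]
ee_rot: [2.216, 0.01, -2.215]
ft_force: [-14.3, -0.8, 31.5]
opening: 0.6
```

The middle bolt is tight: 31 N with no sinking. Next is the right bolt, pressed more gently.

Call:
drive_tool:
  steps:
    - {"dx":0,"dy":0,"dz":0.008,"ax":0,"ay":0,"az":0}
    - {"dx":0,"dy":0,"dz":0.012,"ax":0,"ay":0,"az":0}
    - {"dx":0.0005,"dy":-0.015,"dz":0,"ax":0,"ay":0,"az":0}
    - {"dx":0.0005,"dy":-0.028,"dz":0,"ax":0,"ay":0,"az":0}
    - {"dx":0,"dy":-0.028,"dz":0,"ax":0,"ay":0,"az":0}
    - {"dx":0,"dy":-0.023,"dz":0,"ax":0,"ay":0,"az":0}
    - {"dx":0,"dy":-0.015,"dz":0,"ax":0,"ay":0,"az":0}
    - {"dx":0,"dy":0,"dz":0,"ax":0,"ay":0,"az":0}

```text
time_s: 12.5
position: [551.0, -137.0, 79.2]
ee_rot: [2.218, 0.004, -2.218]
ft_force: [-0.3, -0.9, -0.2]
opening: 0.8
```

Call:
drive_tool:
  steps:
    - {"dx":0,"dy":0,"dz":-0.006,"ax":0,"ay":0,"az":0}
    - {"dx":0,"dy":0,"dz":-0.006,"ax":0,"ay":0,"az":0}
    - {"dx":0,"dy":0,"dz":-0.003,"ax":0,"ay":0,"az":0}
    - {"dx":0,"dy":0,"dz":-0.001,"ax":0,"ay":0,"az":0}
    - {"dx":0,"dy":0,"dz":-0.001,"ax":0,"ay":0,"az":0}
    - {"dx":0,"dy":0,"dz":-0.001,"ax":0,"ay":0,"az":0}
    - {"dx":0,"dy":0,"dz":0,"ax":0,"ay":0,"az":0}
    - {"dx":0,"dy":0,"dz":0,"ax":0,"ay":0,"az":0}

```text
time_s: 13.17
position: [551.0, -130.9, 62.0]
ee_rot: [2.215, 0.014, -2.217]
ft_force: [-6.9, 3.4, 14.1]
opening: 0.5
```

The right bolt is tight as well (14 N at z = 62.0). On to the left bolt.

Call:
drive_tool:
  steps:
    - {"dx":0,"dy":0,"dz":0.008,"ax":0,"ay":0,"az":0}
    - {"dx":0,"dy":0,"dz":0.01,"ax":0,"ay":0,"az":0}
    - {"dx":0,"dy":0.015,"dz":0,"ax":0,"ay":0,"az":0}
    - {"dx":0,"dy":0.025,"dz":0,"ax":0,"ay":0,"az":0}
    - {"dx":0,"dy":0.03,"dz":0,"ax":0,"ay":0,"az":0}
    - {"dx":-0.001,"dy":0.03,"dz":0,"ax":0,"ay":0,"az":0}
    - {"dx":0,"dy":0.03,"dz":0,"ax":0,"ay":0,"az":0}
    - {"dx":-0.001,"dy":0.03,"dz":0,"ax":0,"ay":0,"az":0}

```text
time_s: 13.83
position: [549.8, 29.1, 80.0]
ee_rot: [2.218, 0.011, -2.215]
ft_force: [0.6, -1.2, -0.2]
opening: 0.6
```

Call:
drive_tool:
  steps:
    - {"dx":0,"dy":0.025,"dz":0,"ax":0,"ay":0,"az":0}
    - {"dx":0,"dy":0.02,"dz":0,"ax":0,"ay":0,"az":0}
    - {"dx":0,"dy":0.0145,"dz":0,"ax":0,"ay":0,"az":0}
    - {"dx":0,"dy":0,"dz":0,"ax":0,"ay":0,"az":0}
    - {"dx":0,"dy":0,"dz":-0.005,"ax":0,"ay":0,"az":0}
    - {"dx":0,"dy":0,"dz":-0.005,"ax":0,"ay":0,"az":0}
    - {"dx":0,"dy":0,"dz":0,"ax":0,"ay":0,"az":0}
    - {"dx":0,"dy":0,"dz":0,"ax":0,"ay":0,"az":0}

```text
time_s: 14.5
position: [549.1, 85.7, 68.5]
ee_rot: [2.216, 0.009, -2.218]
ft_force: [-0.1, -0.6, 0.7]
opening: 0.6
```

Call:
drive_tool:
  steps:
    - {"dx":0,"dy":0,"dz":-0.004,"ax":0,"ay":0,"az":0}
    - {"dx":0,"dy":0,"dz":-0.002,"ax":0,"ay":0,"az":0}
    - {"dx":0,"dy":0,"dz":-0.001,"ax":0,"ay":0,"az":0}
    - {"dx":0,"dy":0,"dz":-0.001,"ax":0,"ay":0,"az":0}
    - {"dx":0,"dy":0,"dz":0,"ax":0,"ay":0,"az":0}
    - {"dx":0,"dy":0,"dz":0,"ax":0,"ay":0,"az":0}
    - {"dx":0,"dy":0,"dz":0,"ax":0,"ay":0,"az":0}
    - {"dx":0,"dy":0,"dz":0,"ax":0,"ay":0,"az":0}

```text
time_s: 15.17
position: [549.5, 87.2, 61.0]
ee_rot: [2.216, 0.012, -2.216]
ft_force: [0.1, -0.8, 1.9]
opening: 0.4
```

Already lower, at only 1.9 N. Pressing on down.

Call:
drive_tool:
  steps:
    - {"dx":0,"dy":0,"dz":-0.001,"ax":0,"ay":0,"az":0}
    - {"dx":0,"dy":0,"dz":-0.001,"ax":0,"ay":0,"az":0}
    - {"dx":0,"dy":0,"dz":-0.001,"ax":0,"ay":0,"az":0}
    - {"dx":0,"dy":0,"dz":-0.001,"ax":0,"ay":0,"az":0}
    - {"dx":0,"dy":0,"dz":-0.001,"ax":0,"ay":0,"az":0}
    - {"dx":0,"dy":0,"dz":-0.001,"ax":0,"ay":0,"az":0}
    - {"dx":0,"dy":0,"dz":-0.001,"ax":0,"ay":0,"az":0}
    - {"dx":0,"dy":0,"dz":0,"ax":0,"ay":0,"az":0}

```text
time_s: 15.83
position: [549.5, 87.2, 54.4]
ee_rot: [2.216, 0.011, -2.216]
ft_force: [-2.2, -0.9, 8.3]
opening: 1.0
```

Call:
drive_tool:
  steps:
    - {"dx":0,"dy":0,"dz":-0.001,"ax":0,"ay":0,"az":0}
    - {"dx":0,"dy":0,"dz":0,"ax":0,"ay":0,"az":0}
    - {"dx":0,"dy":0,"dz":0,"ax":0,"ay":0,"az":0}
    - {"dx":0,"dy":0,"dz":0,"ax":0,"ay":0,"az":0}
    - {"dx":0,"dy":0,"dz":0,"ax":0,"ay":0,"az":0}
    - {"dx":0,"dy":0,"dz":0,"ax":0,"ay":0,"az":0}
    - {"dx":0,"dy":0,"dz":0,"ax":0,"ay":0,"az":0}
    - {"dx":0,"dy":0,"dz":0,"ax":0,"ay":0,"az":0}

```text
time_s: 16.5
position: [549.6, 87.2, 54.3]
ee_rot: [2.217, 0.011, -2.216]
ft_force: [-7.4, -0.8, 18.5]
opening: 0.4
```

The left bolt sank about 8 mm and bottomed out, so it is the loose one. Lift, move over its fin, open and look.

Call:
drive_tool:
  steps:
    - {"dx":0,"dy":0,"dz":0.008,"ax":0,"ay":0,"az":0}
    - {"dx":0,"dy":0,"dz":0.018,"ax":0,"ay":0,"az":0}
    - {"dx":0,"dy":0,"dz":0.025,"ax":0,"ay":0,"az":0}
    - {"dx":0,"dy":0,"dz":0.025,"ax":0,"ay":0,"az":0}
    - {"dx":-0.01,"dy":0,"dz":0,"ax":0,"ay":0,"az":0}
    - {"dx":-0.014,"dy":0,"dz":0,"ax":0,"ay":0,"az":0}
    - {"dx":-0.012,"dy":0,"dz":0,"ax":0,"ay":0,"az":0}
    - {"dx":0,"dy":0,"dz":0,"ax":0,"ay":0,"az":0}

```text
time_s: 17.17
position: [511.3, 87.2, 128.5]
ee_rot: [2.214, 0.012, -2.217]
ft_force: [0.3, -0.1, 1.0]
opening: 0.4
```

Call:
drive_tool:
  steps:
    - {"dx":0,"dy":0,"dz":0,"ax":0,"ay":0,"az":0}
    - {"dx":0,"dy":0,"dz":0,"ax":0,"ay":0,"az":0}
    - {"dx":0,"dy":0,"dz":0,"ax":0,"ay":0,"az":0}
    - {"dx":0,"dy":0,"dz":0,"ax":0,"ay":0,"az":0}
    - {"dx":0,"dy":0,"dz":0,"ax":0,"ay":0,"az":0}
    - {"dx":0,"dy":0,"dz":0,"ax":0,"ay":0,"az":0}
    - {"dx":0,"dy":0,"dz":0,"ax":0,"ay":0,"az":0}
    - {"dx":0,"dy":0,"dz":0,"ax":0,"ay":0,"az":0}
  hand: 0.05
  squeeze: 25

```text
time_s: 17.83
position: [513.4, 87.0, 129.0]
ee_rot: [2.216, 0.011, -2.216]
ft_force: [-0.5, 0.0, -0.5]
opening: 45.0
```

```bash
python3 - <<'E'
from h import *
import pickle
f=grab('wrist'); pickle.dump(f,open('w4.pkl','wb')); s=f['s']; print(s['time_s'],s['position'].round(1),s['ft_force'].round(1),s['opening'])
for n,p in [('fintop',(513,87,84)),('bolt',(549,87.3,54)),('fin near/far',(503,87,84)),('',(523,87,84))]: print(n,proj(f,p).round(0))
cv2.imwrite('pics/c4.png',cv2.convertScaleAbs(f['pixels'][:,:,::-1],alpha=1.1,beta=10))
E
```

```text
17.8333 [513.4  87.  129. ] [-0.5  0.  -0.5] 45.03357478595551
fintop [280. 236.]
bolt [281. 170.]
fin near/far [280. 252.]
 [281. 221.]
```

View pics/c4.png

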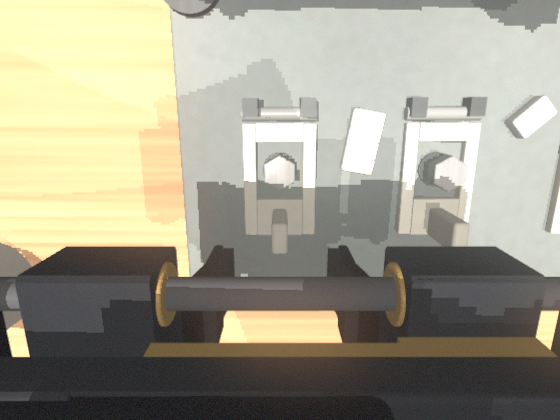

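The left bolt (280,170) and its fin (280, 222–252) sit where predicted, and the fin is centred between the fingers. Descend 74 mm and pinch.

Call:
drive_tool:
  steps:
    - {"dx":0,"dy":0,"dz":-0.01,"ax":0,"ay":0,"az":0}
    - {"dx":0,"dy":0,"dz":-0.015,"ax":0,"ay":0,"az":0}
    - {"dx":0,"dy":0,"dz":-0.017,"ax":0,"ay":0,"az":0}
    - {"dx":0,"dy":0,"dz":-0.015,"ax":0,"ay":0,"az":0}
    - {"dx":0,"dy":0,"dz":-0.01,"ax":0,"ay":0,"az":0}
    - {"dx":0,"dy":0,"dz":-0.007,"ax":0,"ay":0,"az":0}
    - {"dx":0,"dy":0,"dz":0,"ax":0,"ay":0,"az":0}
    - {"dx":0,"dy":0,"dz":0,"ax":0,"ay":0,"az":0}

```text
time_s: 18.55
position: [513.4, 87.2, 55.1]
ee_rot: [2.216, 0.012, -2.217]
ft_force: [-0.3, 0.3, -0.2]
opening: 50.2
```

Call:
drive_tool:
  steps:
    - {"dx":0,"dy":0,"dz":0,"ax":0,"ay":0,"az":0}
    - {"dx":0,"dy":0,"dz":0,"ax":0,"ay":0,"az":0}
    - {"dx":0,"dy":0,"dz":0,"ax":0,"ay":0,"az":0}
    - {"dx":0,"dy":0,"dz":0,"ax":0,"ay":0,"az":0}
    - {"dx":0,"dy":0,"dz":0,"ax":0,"ay":0,"az":0}
    - {"dx":0,"dy":0,"dz":0,"ax":0,"ay":0,"az":0}
    - {"dx":0,"dy":0,"dz":0,"ax":0,"ay":0,"az":0}
    - {"dx":0,"dy":0,"dz":0,"ax":0,"ay":0,"az":0}
  hand: 0

```text
time_s: 19.22
position: [513.5, 87.7, 55.1]
ee_rot: [2.217, 0.013, -2.216]
ft_force: [-0.3, 2.7, 0.4]
opening: 9.9
```

```bash
python3 - <<'E'
from h import *
s=sense(); print(s['time_s'],s['position'].round(1),s['ft_force'].round(1),s['opening'])
# arc of grasp point about hinge, cap shut (-74.., +h), tool tilting with k*theta about +y
hx=578.5+10-0.013*110; hz=40.; g=np.array([s['position'][0],s['position'][2]+18.7])-[hx,hz]; print('g',g.round(1))
prev=None
for k in (0,.5):
  prev=None
  for th in np.linspace(0,1.0,9):
    c,sn=np.cos(th),np.sin(th)
    p=np.array([hx+g[0]*c+g[1]*sn, hz-g[0]*sn+g[1]*c]); a=k*th
    tcp=p+18.7*np.array([-np.sin(a),-np.cos(a)])
    print(k,round(th,3),tcp.round(1),None if prev is None else (tcp-prev).round(1)); prev=tcp
E
```

```text
19.2167 [513.5  87.7  55.1] [-0.3  2.7  0.4] 9.862123525383947
g [-73.6  33.8]
0 0.0 [513.5  55.1] None
0 0.125 [518.2  64.1] [4.8 8.9]
0 0.25 [524.1  72.3] [5.9 8.2]
0 0.375 [531.   79.8] [6.9 7.5]
0 0.5 [538.7  86.3] [7.7 6.5]
0 0.625 [547.2  91.8] [8.5 5.5]
0 0.75 [556.3  96.2] [9.1 4.4]
0 0.875 [565.9  99.5] [9.6 3.3]
0 1.0 [575.8 101.5] [9.9 2. ]
0.5 0.0 [513.5  55.1] None
0.5 0.125 [517.1  64.1] [3.6 9. ]
0.5 0.25 [521.8  72.4] [4.7 8.4]
0.5 0.375 [527.5  80.1] [5.7 7.6]
0.5 0.5 [534.1  86.9] [6.6 6.8]
0.5 0.625 [541.4  92.7] [7.4 5.8]
0.5 0.75 [549.4  97.5] [8.  4.8]
0.5 0.875 [557.9 101.3] [8.5 3.7]
0.5 1.0 [566.8 103.8] [8.9 2.6]
```

Pinched, with a 9.9 mm opening. Swing the cap up along its arc with the tool kept vertical, first to about 0.5 rad.

Call:
drive_tool:
  steps:
    - {"dx":0.0022,"dy":0,"dz":0.0046,"ax":0,"ay":0,"az":0}
    - {"dx":0.0025,"dy":0,"dz":0.0044,"ax":0,"ay":0,"az":0}
    - {"dx":0.0028,"dy":0,"dz":0.0042,"ax":0,"ay":0,"az":0}
    - {"dx":0.0031,"dy":0,"dz":0.004,"ax":0,"ay":0,"az":0}
    - {"dx":0.0033,"dy":0,"dz":0.0038,"ax":0,"ay":0,"az":0}
    - {"dx":0.0036,"dy":0,"dz":0.0037,"ax":0,"ay":0,"az":0}
    - {"dx":0.0038,"dy":0,"dz":0.0034,"ax":0,"ay":0,"az":0}
    - {"dx":0.0039,"dy":0,"dz":0.0031,"ax":0,"ay":0,"az":0}

```text
time_s: 19.88
position: [537.1, 88.0, 86.3]
ee_rot: [2.212, 0.013, -2.22]
ft_force: [-5.8, 5.0, -0.9]
opening: 9.6
```

Call:
drive_tool:
  steps:
    - {"dx":0.0042,"dy":0.0001,"dz":0.0029,"ax":0,"ay":0,"az":0}
    - {"dx":0.0043,"dy":0.0001,"dz":0.0026,"ax":0,"ay":0,"az":0}
    - {"dx":0.0045,"dy":0.0001,"dz":0.0023,"ax":0,"ay":0,"az":0}
    - {"dx":0.0046,"dy":0.0001,"dz":0.0021,"ax":0,"ay":0,"az":0}
    - {"dx":0.0047,"dy":0,"dz":0.0018,"ax":0,"ay":0,"az":0}
    - {"dx":0.0049,"dy":0,"dz":0.0015,"ax":0,"ay":0,"az":0}
    - {"dx":0.0049,"dy":0,"dz":0.0012,"ax":0,"ay":0,"az":0}
    - {"dx":0.005,"dy":0,"dz":0.0008,"ax":0,"ay":0,"az":0}

```text
time_s: 20.55
position: [575.1, 88.6, 102.0]
ee_rot: [2.214, 0.013, -2.218]
ft_force: [-5.1, 5.0, 1.9]
opening: 9.7
```

Call:
drive_tool:
  steps:
    - {"dx":0,"dy":0,"dz":0,"ax":0,"ay":0,"az":0}
    - {"dx":0,"dy":0,"dz":0,"ax":0,"ay":0,"az":0}
    - {"dx":0,"dy":0,"dz":0,"ax":0,"ay":0,"az":0}
    - {"dx":0,"dy":0,"dz":0,"ax":0,"ay":0,"az":0}
    - {"dx":0,"dy":0,"dz":0,"ax":0,"ay":0,"az":0}
    - {"dx":0,"dy":0,"dz":0,"ax":0,"ay":0,"az":0}
    - {"dx":0,"dy":0,"dz":0,"ax":0,"ay":0,"az":0}
    - {"dx":0,"dy":0,"dz":0,"ax":0,"ay":0,"az":0}

```text
time_s: 21.22
position: [575.6, 88.6, 102.1]
ee_rot: [2.216, 0.014, -2.217]
ft_force: [-1.9, 4.7, 0.8]
opening: 10.0
```

```bash
python3 - <<'E'
from h import *
import pickle
s=sense(); print(s['time_s'],s['position'].round(1),s['ft_force'].round(1),s['opening'])
f=grab('scene'); g=grab('wrist'); 
a=f['pixels'][150:270,200:340]; b=g['pixels'][0:310,60:560]
im=np.hstack([cv2.resize(a,(420,360),interpolation=3),cv2.resize(b,(380,360),interpolation=3)])[:,:,::-1]; cv2.imwrite('pics/c5.png',cv2.convertScaleAbs(im,alpha=1.1,beta=15))
E
```

```text
21.2167 [575.6  88.6 102.1] [-1.9  4.7  0.8] 9.982616869774903
```

View pics/c5.png

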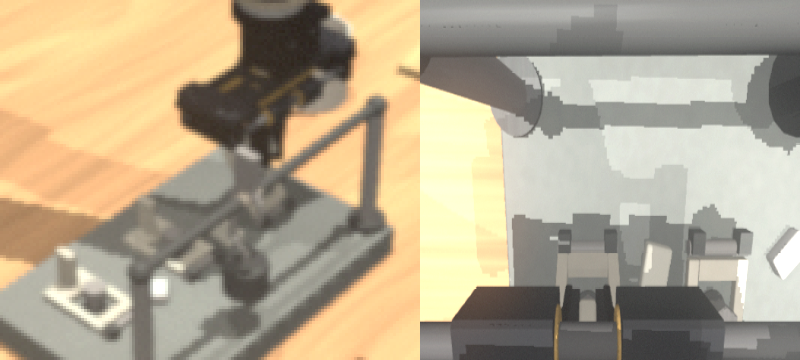

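The scene crop shows cap A raised in the fingers, caps B and C flat, and the weight hanging at about (240,270). I'll check it numerically and hand in.

```bash
python3 - <<'E'
from h import *
f=grab('scene'); p=lambda q:((proj(f,q)-[200,150])*3).round(0)
print('tape',p((669.6,-49.7,180)),'weight mid',p((669.6,-49.7,90)))
s=sense(); print(s['time_s'],s['position'].round(1),abs(s['qvel']).max(),s['opening'])
finish_job()
E
```

```text
tape [246. 198.] weight mid [245. 275.]
21.3667 [575.6  88.6 102.1] 0.0014425434303678164 9.677606335009974
the job is handed in; nothing more can be done
```

I did the job and handed it in at about 21.4 s; `finish_job` gives no verdict.

- **Weight:** I hooked the large steel weight onto the rail about 88 mm to the right of the tape, slid it to the tape and let go. The wrist picture showed tape on both sides of the hook. In the last scene picture the weight sits within a few pixels of where the measured tape position puts it.
- **Bolts:** The middle and right bolts were tight, standing at about 31 N and 14 N with no sinking. The left bolt sank about 8 mm at low force and then bottomed out, so it is the loose one. The middle tap was harder than I meant, at 31.5 N, so I pressed the others more gently.
- **Cap:** I pinched the left cap's fin and swung it to about 1.0 rad. That angle is worked out from the tool's position on the arc, not measured directly. At hand-in the arm was at rest with the fin still between the fingers (about 10 mm opening), and the other two caps looked shut in the last picture.

The first pair of move calls was refused because the rows lacked some keys, and nothing moved. A steady sideways force of about 5 N stayed on the gripper while it held the cap. No check failed or disagreed. I did not check bystanders by measurement, but no bystander looked shifted in the last picture; it covered only the stand area.

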